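Draw the disc-ended obturator out of its sleeve and lay it in the tray

ROBOT

A 7-joint arm with a two-finger parallel gripper is mounted at the origin on a cart in front of the work surface, level with it; the furniture and walls round the work are solid. World frame = base frame: x ahead of the robot, y to its left, z up, the work surface at z = 0. Lengths are in m, angles in rad, forces in N, time in s.
With the tool pointing down it reaches from about 0.425 to 0.95 m from the base axis. Payload 4.7 kg.
Tool frame: the origin (TCP) lies between the finger pads; the fingertips stand ahead of it and the grasp point (between the pads) lies 8 mm behind it (env.finger_overhang is the z of the fingertips in the tool frame, in m); z points along the fingers, y is the line along which they close (so a half turn about z gives the same grasp; the last joint's range is limited). The gripper opens to 87 mm and grips with 3 to 60 N. Pads are 19 mm wide; open, the fingers measure 117 mm over their backs; the gripper's body (75 mm by 190 mm) begins 51 mm behind the grasp point.
Start: joints at [-1.328, 0.469, -0.049, 1.532, 0.024, 1.141, -0.082], TCP at [0.181, 0.65, 0.234] pointing down, gripper open.
Joint ranges: [-2.59, 2.59], [-0.33, 1.99], [-1.39, 1.29], [0.1, 2.45], [-1.04, 4.18], [0.21, 1.99], [-2.66, 2.66]. Speed limits (rad/s): [2.57, 2.57, 3.14, 3.14, 3.14, 3.14, 3.14].

INTERFACE

Orientations are given as a unit quaternion [w, x, y, z].
In Python, from station import sensors, optics, env gives the robot as it stands. The module is installed in compiled form; this text tells all that it offers.
- The arm moves only by the tool apply_moves, never from a script. Its argument "motion" is a list that holds one entry, the list of rows, each a list of 7 numbers: the closure, from -1 (fully open) to 1 (shut), then the shift along the tool's x, y, z scaled (see below), then the turn, a rotation vector about the tool's x, y, z scaled (see below). A call has 1 to 20 rows; each row is the pose to reach, as a shift and turn from the pose commanded when the call began, along the tool's axes at that moment; what a row does not reach only later rows make up. The controller multiplies each number of a shift by 80 mm and each number of a turn by 30 degrees. A row lasts 1/12 s, in which the tool goes at most 41.7 mm and 7.16 degrees, less where a joint would pass 70% of its speed; a pose out of reach is approached as far as the arm can. A call with a number of a shift or a turn outside -1 to 1 is refused whole. A call with a gripper value outside its range is refused whole. The fingers move at their own pace and stop on an object; "newtons" is the grip in N (left out, the last holds). Time passes only in rows, so rows that repeat a pose let the fingers close. It gives the time, the measured TCP pose, the force, the opening and the grip force at its end, in the units of the state.
- sensors.observe(): the state, without advancing time (a new reading comes with each control period).
- optics.camera(name): name is "scene" or "top"; returns the picture (480x640x3 uint8, red, green, blue); there is no depth.
- optics.get_calibration(name): a dict with "fx", "fy", "cx", "cy" (pixels), "distortion" ([k1, k2, p1, p2, k3] as OpenCV has them; the pictures are not rectified), "eye" and "orientation" of the camera in the world. Camera axes: x right, y up, looking along -z (the intrinsics and any distortion apply to the point x, -y, -z); pixel columns grow to the right and rows downward; lengths in m; the calibration is good to about 2 mm. A picture is of the moment at which its call begins. get_calibration takes no time and is no camera call.
- env.finish_job(): hands the job in; it is judged then, once.
The state is a dict: "t": time; "joint_positions": joint angles; "joint_velocities": joint speeds; "tau": joint torques, N m; "tool_pos": TCP position; "tcp_rot": TCP orientation; "ft_force": force on the tool from outside, world axes, zero at the start; "torque": the same for the moment, N m; "opening": finger opening in m; "grip_force": force on a finger pad.
Only numpy, scipy, OpenCV 4.12 (cv2) and the standard library are available. Lean on these libraries where they do the work, as an engineer would, in place of code of your own. Each camera call takes 0.05 s, during which the arm holds its last target. There are 200 camera calls.

TASK

Draw the steel obturator rod with the flat disc on its end all the way out of its horizontal sleeve in the rack, and lay it gently, lengthwise, in the middle of the steel instrument tray without dropping it. Leave the ball-ended rod in its sleeve.

Things in the scene. Friction and masses are not known exactly. Their poses are not given: they have to be found in the camera images.
- disc_rod: The rod to draw out: bare steel, 207 mm long, 80 to 150 g, slides freely. Origin mid-grip on its axis, +x towards the shaft's tip. Grip: round barrel, diameter 16 mm, x -30 to 28 mm; end disc, diameter 36 mm, x -37 to -30 mm; collar, diameter 21 mm, x 28 to 34 mm; shaft, diameter 10 mm, to the tip at x 170 mm. Centre of mass at about x 16 mm. Starts level in either sleeve, grip outside, shaft 120 to 135 mm deep.
- disc_rod_tip (a point): Tip of the disc rod's shaft, on its axis, 170 mm from the rod's origin.
- ball_rod: The rod in the other sleeve, to be left there: same steel, sizes and frame, but ending in a ball of 30 mm diameter (centre at x -42 mm) in place of the disc.
- rack: Aluminium rack, fixed to the table; foot 150 x 130 x 8 mm, origin at the centre of its underside, z up. Two open steel sleeves lie level along its y axis at x -55 and +55 mm, axes 80 mm up, y -70 to +70 mm, bore 14 mm, outside 22 mm (28 mm at the mouth). The grips stick out at the +y mouths: a rod is drawn along the rack's +y, about 135 mm until its tip is clear. Yaw within 15 degrees.
- tray: Shallow open steel tray, loose, 189 mm (x) by 339 mm (y), rim 24 mm high, standing to the left (+y) of the rack; origin at the centre of its underside, z up, long side along its y. Inner floor 2 to 5 mm above the table, clear within 80 mm in x and 120 mm in y of the centre.

How it is judged:
On the way:
1. the disc rod is drawn right out of its sleeve, its tip past the mouth (y of disc_rod_tip in the frame of rack above 0.075 m), for 0.1 s.
At the end, for the whole second after the job is handed in: The disc rod lies at rest on the tray's floor, within 28 deg of the tray's long side (either way round); along the tray mid-grip is within 105 mm and tip within 145 mm of its centre, both within 85 mm across; heights under 30 and 22 mm. Tray level; ball rod within 20 mm of its start (x of disc_rod in the frame of tray between -0.085 and 0.085 m and y of disc_rod in the frame of tray between -0.105 and 0.105 m and x of disc_rod_tip in the frame of tray between -0.085 and 0.085 m and y of disc_rod_tip in the frame of tray between -0.145 and 0.145 m and angle between the x axis of each of disc_rod, disc_rod and the y axis of tray, either way round below 0.5 rad and z of disc_rod in the frame of tray below 0.03 m and z of disc_rod_tip in the frame of tray below 0.022 m and linear speed of disc_rod below 0.03 m/s and angle between tray's own z axis and vertical below 0.1 rad and distance of ball_rod from where it was at the start of the episode below 0.02 m); the robot touches nothing.
It fails at once if the ball-ended rod is pulled or pushed more than 20 mm (distance of ball_rod from where it was at the start of the episode above 0.02 m).
It fails at once if the disc rod is dropped (falls free faster than 0.8 m/s, more than about 30 mm) (linear speed of disc_rod above 0.8 m/s and contact force between the fingers and disc_rod below 0.05 N).
It also fails if it takes over 38 s, if anything falls off the work surface, if the arm or the gripper's body presses on something with over 40 N, if the wrist force passes 120 N, or if a joint passes its speed limit or range.

## Working session

There is one attempt and no reset: what is moved stays moved. The work goes in short steps, Python scripts to look and compute and a tool call to move; the robot and the scene stay as the last step left them, time stands still between calls to the robot, and variables do not carry over. Pictures are saved under pics/ and viewed, at most 10 in all, crops included, and the job is handed in when it is done.

Besides the shell and the picture viewer there is one more tool, called after ">>>" as a command line: name --argument value ..., lists and objects as JSON in quotes. apply_moves: Moves the arm, as the interface text tells. Its arguments: {"type":"object","properties":{"motion":{"type":"array","items":{"type":"array","items":{"type":"array","items":{"type":"number"}}}},"newtons":{"type":"number"}},"required":["motion"]}

```bash
mkdir -p pics; cat > h.py <<'E'
import numpy as np, cv2
from scipy.spatial.transform import Rotation as R
from station import sensors, optics, env
def rot(q): return R.from_quat([q[1],q[2],q[3],q[0]])
def ray(n,uv):
    c=optics.get_calibration(n)
    K=np.array([[c['fx'],0,c['cx']],[0,c['fy'],c['cy']],[0,0,1.]])
    p=cv2.undistortPoints(np.array(uv,float).reshape(-1,1,2),K,np.array(c['distortion'],float)).reshape(-1,2)
    d=np.c_[p[:,0],-p[:,1],-np.ones(len(p))]
    return np.array(c['eye']),rot(c['orientation']).apply(d)
def plane(n,uv,z):
    e,d=ray(n,uv); return e+d*((z-e[2])/d[:,2])[:,None]
def proj(n,P):
    c=optics.get_calibration(n)
    K=np.array([[c['fx'],0,c['cx']],[0,c['fy'],c['cy']],[0,0,1.]])
    q=rot(c['orientation']).inv().apply(np.atleast_2d(P)-np.array(c['eye']))
    return cv2.projectPoints(q*[1,-1,-1],np.zeros(3),np.zeros(3),K,np.array(c['distortion'],float))[0].reshape(-1,2)
def snap(n,f):
    im=optics.camera(n)[:,:,::-1].copy(); cv2.imwrite('pics/'+f,im); return im
E
python3 - <<'E'
from h import *
snap('top','t0.png');snap('scene','s0.png')
for n in('top','scene'):print(optics.get_calibration(n))
s=sensors.observe();print(s);print(rot(s['tcp_rot']).as_matrix().round(3),env.finger_overhang)
E
```

```text
{'fx': 558.4395038161368, 'fy': 558.4395038161368, 'cx': 316.108084430625, 'cy': 240.1942255317351, 'distortion': array([0.05451733, 0.        , 0.        , 0.        , 0.        ]), 'eye': array([0.40772505, 0.03116038, 1.21504305]), 'orientation': array([ 0.70856153,  0.0585637 , -0.05923962, -0.700715  ])}
{'fx': 527.4141875641233, 'fy': 527.4141875641233, 'cx': 315.8080313212583, 'cy': 233.93979921437625, 'distortion': array([-0.08483141,  0.        ,  0.        ,  0.        ,  0.        ]), 'eye': array([ 0.03784152, -0.27845598,  0.78949176]), 'orientation': array([ 0.8074129 ,  0.30791802, -0.17968755, -0.47008859])}
{'t': 0.1, 'joint_positions': array([-1.32793955,  0.46938021, -0.04857956,  1.53358956,  0.02410634,
        1.14101713, -0.08230751]), 'joint_velocities': array([-0.00146591, -0.00097627,  0.00180811, -0.00345136, -0.00012616,
        0.0021985 ,  0.00096815]), 'tau': array([ 1.10563469e-03, -5.09164774e+01, -8.09985981e-02, -2.36826146e+01,
       -6.14736462e-02,  3.44126124e-02,  6.03525200e-05]), 'tool_pos': array([0.18104109, 0.64971463, 0.23258484]), 'tcp_rot': array([-8.42232856e-05,  1.35455278e-01,  9.90783049e-01, -9.00309865e-04]), 'ft_force': array([-0.09148874, -0.67920043,  0.00328334]), 'torque': array([-0.0019802 , -0.03380454,  0.02788429]), 'grip_force': 0.0, 'opening': 0.08726109683665295}
[[-0.963  0.268 -0.   ]
 [ 0.268  0.963 -0.002]
 [-0.    -0.002 -1.   ]] 0.011
```

View pics/t0.png

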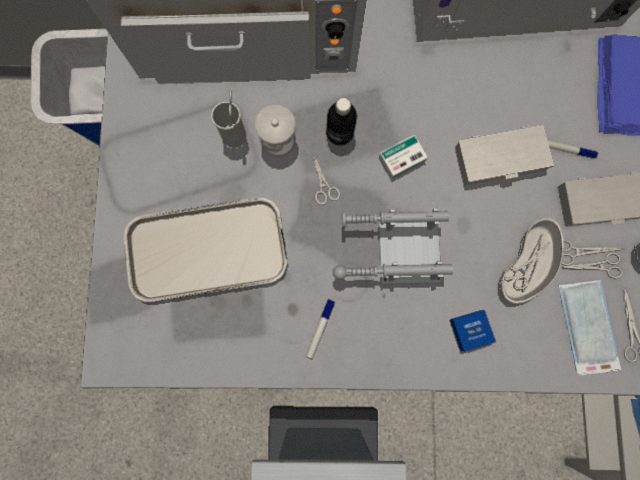

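View pics/s0.png

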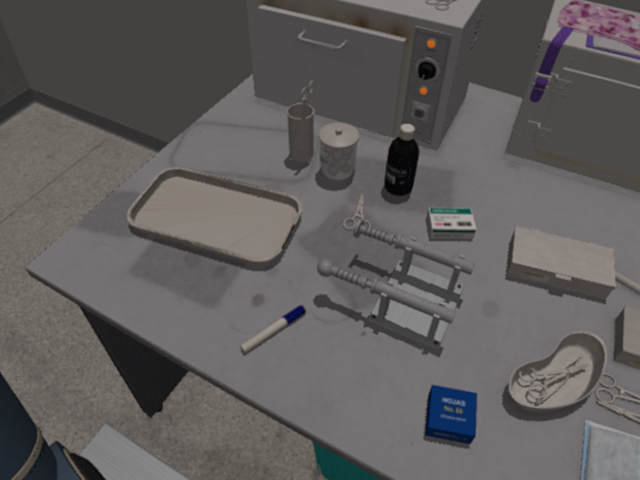

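The top view shows the disc rod in the far sleeve, with its disc at about (344,219). The ball rod is in the near sleeve at (339,271). The tray spans about (125..287, 200..302). I'll zoom in next.

```bash
python3 - <<'E'
from h import *
im=cv2.imread('pics/t0.png')[195:295,325:460]; cv2.imwrite('pics/c1.png',cv2.resize(im,None,fx=5.9,fy=5.9,interpolation=cv2.INTER_CUBIC))
# tray by brightness
im=cv2.imread('pics/t0.png'); hsv=cv2.cvtColor(im,cv2.COLOR_BGR2HSV)
b=(im[:,:,2].astype(int)-im[:,:,0]); m=((b>8)&(im[:,:,2]>130)).astype(np.uint8)
m[:, 300:]=0; m[:190]=0; m[310:]=0;m[:,:110]=0
m=cv2.morphologyEx(m,cv2.MORPH_OPEN,np.ones((3,3)))
cs=max(cv2.findContours(m,0,2)[0],key=cv2.contourArea); r=cv2.minAreaRect(cs); print(r)
box=cv2.boxPoints(r)
P=plane('top',box,0.02); print(P.round(3),P.mean(0), [np.linalg.norm(P[i]-P[i-1]).round(3) for i in range(4)])
E
```

```text
((203.33912658691406, 248.60499572753906), (87.2883529663086, 160.01170349121094), 80.97238159179688)
[[0.653 0.462 0.02 ]
 [0.713 0.122 0.02 ]
 [0.524 0.088 0.02 ]
 [0.467 0.421 0.02 ]] [0.58919238 0.27307521 0.02      ] [np.float64(0.19), np.float64(0.346), np.float64(0.193), np.float64(0.337)]
```

View pics/c1.png

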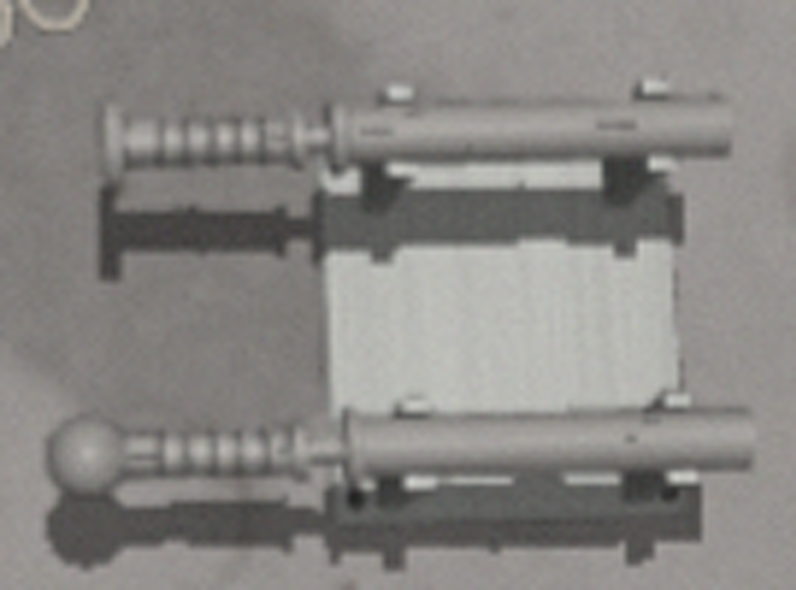

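The crop shows the disc at about (113,141), the collar at (298,139), the mouth at (330,137) and the sleeve's far end at (730,128). I'll convert these to world points.

```bash
python3 - <<'E'
from h import *
c=np.array([[113,141],[298,139],[334,137],[730,128],[85,455],[298,451],[350,445],[752,438]])/5.9+[325,195]
P=plane('top',c,0.08); print(P.round(4))
for i in(0,4): print(np.linalg.norm(P[i+2]-P[i+3]),np.linalg.norm(P[i]-P[i+1]))
d=P[2]-P[3]; d/=np.linalg.norm(d); d2=P[6]-P[7];d2/=np.linalg.norm(d2);print(d,d2)
print('sep',np.cross(d,P[6]-P[2]))
# disc x=-33.5, collar x=31
print('mid from disc',P[0]-d*.0335,'from collar',P[1]+d*.031)
M=P[0]-d*.0335
# scene check & bottle
print('scene',proj('scene',P[:3]).round(1))
print('bottle top',[plane('top',[[343,106]],z).round(3) for z in(.1,.15)], 'bottle scene cap', [plane('scene',[[406,132]],z).round(3) for z in(.1,.15)])
s=sensors.observe();Rm=rot(s['tcp_rot']).as_matrix();print('tool-frame',Rm.T@(M+[0,0,-.008]-s['tool_pos'])/.08)
E
```

```text
[[ 0.6443 -0.0265  0.08  ]
 [ 0.6457 -0.0915  0.08  ]
 [ 0.6466 -0.1042  0.08  ]
 [ 0.6513 -0.2429  0.08  ]
 [ 0.5333 -0.0171  0.08  ]
 [ 0.5355 -0.0908  0.08  ]
 [ 0.5378 -0.1088  0.08  ]
 [ 0.542  -0.2473  0.08  ]]
0.13876372831643616 0.06500875379192726
0.13859222476741465 0.07367875249512994
[-0.03382288  0.99942784  0.        ] [-0.02978703  0.99955627  0.        ]
sep [0.         0.         0.10882184]
mid from disc [ 0.64540089 -0.06002726  0.08      ] from collar [ 0.64465402 -0.06055708  0.08      ]
scene [[359.4 226.6]
 [392.3 239.3]
 [398.9 241.6]]
bottle top [array([[ 0.882, -0.022,  0.1  ]]), array([[ 0.861, -0.02 ,  0.15 ]])] bottle scene cap [array([[0.922, 0.002, 0.1  ]]), array([[ 0.858, -0.019,  0.15 ]])]
tool-frame [-7.97264539 -6.98456626  2.02054771]
```

>>> apply_moves --motion '[[[-1,-1,-1,0,0,0,1],[-1,-1,-1,0,0,0,1],[-1,-1,-1,0,0,0,1],[-1,-1,-1,0,0,0,1],[-1,-1,-1,0,0,0,1]]]'

```text
t: 0.52
tool_pos: [0.2385, 0.5498, 0.2336]
tcp_rot: [0.0, 0.39, 0.921, -0.0]
ft_force: [-0.6, 1.1, 0.2]
opening: 0.0873
grip_force: 0.0
```

>>> apply_moves --motion '[[[-1,-1,0,0,0,0,1],[-1,-1,0,0,0,0,1],[-1,-1,0,0,0,0,1],[-1,-1,0,0,0,0,1],[-1,-1,0,0,0,0,1]]]'

```text
t: 0.93
tool_pos: [0.2923, 0.4952, 0.2334]
tcp_rot: [-0.0, 0.613, 0.79, -0.0]
ft_force: [-0.7, -0.0, -0.3]
opening: 0.0869
grip_force: 0.0
```

>>> apply_moves --motion '[[[-1,-1,1,0,0,0,0.42],[-1,-1,1,0,0,0,0.42],[-1,-1,1,0,0,0,0.42],[-1,-1,1,0,0,0,0.42]]]'

```text
t: 1.27
tool_pos: [0.3962, 0.4331, 0.2336]
tcp_rot: [0.002, 0.697, 0.717, 0.001]
ft_force: [1.3, -0.5, 0.5]
opening: 0.0869
grip_force: 0.0
```

>>> apply_moves --motion '[[[-1,-1,1,0,0,0,0],[-1,-1,1,0,0,0,0],[-1,-1,1,0,0,0,0],[-1,-1,1,0,0,0,0]]]'

```text
t: 1.6
tool_pos: [0.4777, 0.3543, 0.2336]
tcp_rot: [0.002, 0.698, 0.717, 0.0]
ft_force: [0.8, 0.2, 0.7]
opening: 0.0866
grip_force: 0.0
```

>>> apply_moves --motion '[[[-1,-1,1,0,0,0,0],[-1,-1,1,0,0,0,0],[-1,-1,1,0,0,0,0],[-1,-1,1,0,0,0,0]]]'

```text
t: 1.93
tool_pos: [0.5598, 0.2767, 0.2335]
tcp_rot: [0.002, 0.697, 0.717, -0.0]
ft_force: [1.4, -0.6, 0.2]
opening: 0.0869
grip_force: 0.0
```

>>> apply_moves --motion '[[[-1,-1,0.9,0,0,0,0],[-1,-1,0.9,0,0,0,0],[-1,-1,0.9,0,0,0,0],[-1,-1,0.9,0,0,0,0]]]'

```text
t: 2.27
tool_pos: [0.6331, 0.1995, 0.2332]
tcp_rot: [0.002, 0.697, 0.717, -0.001]
ft_force: [0.7, -0.6, -0.2]
opening: 0.0871
grip_force: 0.0
```

>>> apply_moves --motion '[[[-1,-1,0.06,0,0,0,0.03],[-1,-1,0.06,0,0,0,0.03],[-1,-1,0.06,0,0,0,0.03]]]'

```text
t: 2.52
tool_pos: [0.6376, 0.1163, 0.2336]
tcp_rot: [0.002, 0.704, 0.711, -0.002]
ft_force: [-0.2, -1.7, 0.5]
opening: 0.087
grip_force: 0.0
```

>>> apply_moves --motion '[[[-1,-1,0,0,0,0,0],[-1,-1,0,0,0,0,0],[-1,-1,0,0,0,0,0]]]'

```text
t: 2.77
tool_pos: [0.638, 0.0363, 0.2338]
tcp_rot: [0.002, 0.704, 0.71, -0.002]
ft_force: [0.1, -2.7, -0.2]
opening: 0.0869
grip_force: 0.0
```

>>> apply_moves --motion '[[[-1,-1,0,0,0,0,0],[-1,-1,0,0,0,0,0],[-1,-1,0,0,0,0,0]]]'

```text
t: 3.02
tool_pos: [0.6389, -0.0437, 0.2338]
tcp_rot: [0.002, 0.704, 0.71, -0.002]
ft_force: [-0.0, -2.6, -0.1]
opening: 0.0868
grip_force: 0.0
```

>>> apply_moves --motion '[[[-1,-0.37,0,0.5,0,0,0],[-1,-0.37,0,1,0,0,0],[-1,-0.37,0,1,0,0,0],[-1,-0.37,0,1,0,0,0]]]'

```text
t: 3.35
tool_pos: [0.6383, -0.0624, 0.1506]
tcp_rot: [-0.003, 0.7, 0.714, -0.002]
ft_force: [1.1, 1.0, -0.0]
opening: 0.0869
grip_force: 0.0
```

```bash
python3 - <<'E'
from h import *
a=snap('scene','s1.png')[150:350,280:500]
cv2.imwrite('pics/s1c.png',cv2.resize(a,None,fx=3,fy=3,interpolation=cv2.INTER_CUBIC))
s=sensors.observe();Rm=rot(s['tcp_rot']).as_matrix();print(s['tool_pos'],Rm.round(3))
E
```

```text
[ 0.64017062 -0.06237758  0.15308467] [[-0.019  1.    -0.002]
 [ 1.     0.019  0.001]
 [ 0.001 -0.002 -1.   ]]
```

View pics/s1c.png

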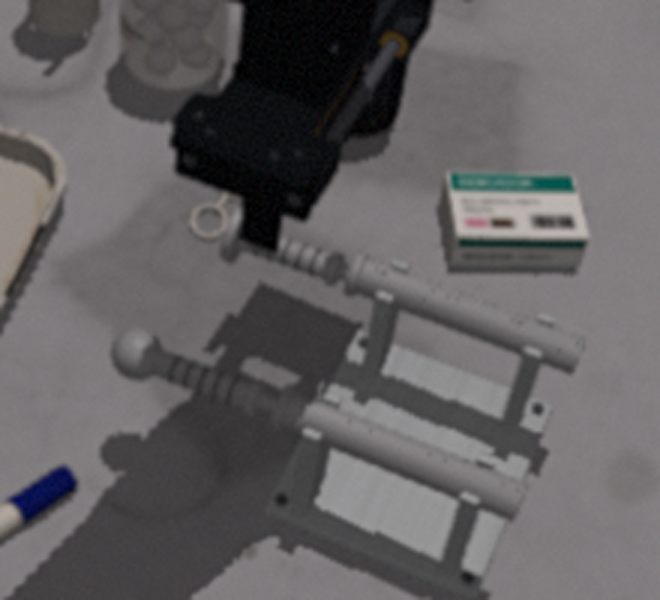

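The scene view shows the near finger in front of the disc rod's grip, between the disc at crop (232,240) and the collar at (335,265), and well clear of the ball rod. I'll descend and close.

>>> apply_moves --motion '[[[-1,-0.1,0.06,0.4,0,0,-0.02],[-1,-0.1,0.06,0.8,0,0,-0.02],[-1,-0.1,0.06,1,0,0,-0.02],[-1,-0.1,0.06,1,0,0,-0.02],[-1,-0.1,0.06,1,0,0,-0.02]]]'

```text
t: 3.82
tool_pos: [0.6466, -0.0711, 0.0751]
tcp_rot: [0.001, 0.697, 0.717, 0.001]
ft_force: [-0.1, 0.3, 0.5]
opening: 0.0867
grip_force: 0.0
```

>>> apply_moves --motion '[[[1,0,0,0,0,0,0],[1,0,0,0,0,0,0],[1,0,0,0,0,0,0],[1,0,0,0,0,0,0],[1,0,0,0,0,0,0],[1,0,0,0,0,0,0],[1,0,0,0,0,0,0],[1,0,0,0,0,0,0],[1,0,0,0,0,0,0],[1,0,0,0,0,0,0]]]' --newtons 15

```text
t: 4.65
tool_pos: [0.645, -0.0728, 0.0734]
tcp_rot: [-0.0, 0.698, 0.716, -0.0]
ft_force: [0.3, -0.1, -0.4]
opening: 0.028
grip_force: 0.0
```

>>> apply_moves --motion '[[[1,0,0,0,0,0,0],[1,0,0,0,0,0,0],[1,0,0,0,0,0,0],[1,0,0,0,0,0,0],[1,0,0,0,0,0,0],[1,0,0,0,0,0,0]]]' --newtons 20

```text
t: 5.15
tool_pos: [0.6451, -0.0728, 0.0735]
tcp_rot: [-0.0, 0.698, 0.716, 0.0]
ft_force: [0.2, -0.3, 0.1]
opening: 0.0155
grip_force: 20.0
```

>>> apply_moves --motion '[[[1,0.15,0,0,0,0,0],[1,0.35,0,0,0,0,0],[1,0.55,0,0,0,0,0],[1,0.75,0,0,0,0,0],[1,0.9,0,0,0,0,0],[1,0.9,0,0,0,0,0]]]' --newtons 30

```text
t: 5.65
tool_pos: [0.6428, 0.0044, 0.073]
tcp_rot: [-0.001, 0.696, 0.718, 0.001]
ft_force: [-1.2, 0.1, -0.8]
opening: 0.0147
grip_force: 30.0
```

>>> apply_moves --motion '[[[1,0.2,0,0,0,0,0],[1,0.4,0,0,0,0,0],[1,0.6,0,0,0,0,0],[1,0.8,0,0,0,0,0],[1,1,0,0,0,0,0],[1,1,0,0,0,0,0]]]'

```text
t: 6.15
tool_pos: [0.6407, 0.0857, 0.0732]
tcp_rot: [-0.001, 0.695, 0.719, 0.001]
ft_force: [0.0, 2.0, -1.3]
opening: 0.0149
grip_force: 30.0
```

```bash
python3 - <<'E'
from h import *
a=snap('scene','s2.png')[150:350,250:470]
cv2.imwrite('pics/s2c.png',cv2.resize(a,None,fx=3,fy=3,interpolation=cv2.INTER_CUBIC))
s=sensors.observe();print(s['tool_pos'],s['ft_force'],s['opening'],s['grip_force'])
E
```

```text
[0.64075698 0.08287388 0.07326663] [ 0.82365704  0.12573312 -1.36740039] 0.015331737000493959 29.967215359210968
```

View pics/s2c.png

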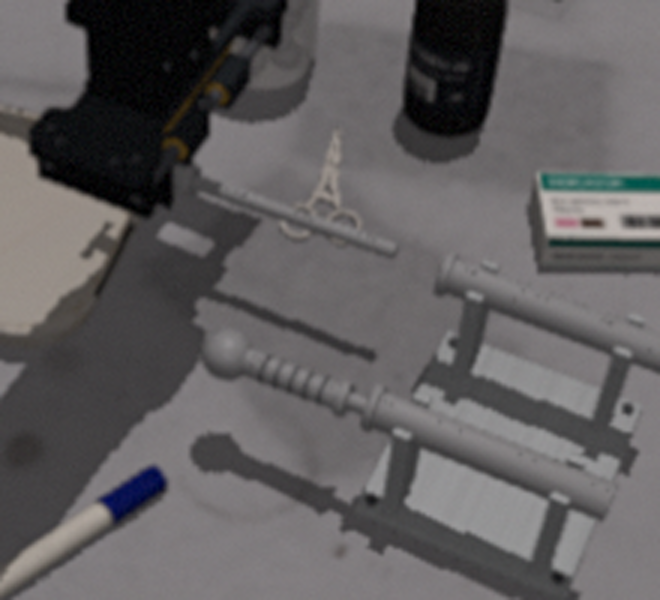

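The rod is fully drawn. Its tip at crop (395,250) is well clear of the mouth at (445,270), and the ball rod hasn't moved. I'll carry the rod over to the tray.

>>> apply_moves --motion '[[[1,0.2,-0.05,0,0,0,0],[1,0.5,-0.1,0,0,0,0],[1,0.8,-0.2,0,0,0,0],[1,1,-0.2,0,0,0,0]]]'

```text
t: 6.53
tool_pos: [0.6215, 0.1603, 0.0733]
tcp_rot: [-0.001, 0.697, 0.717, -0.0]
ft_force: [-0.4, 0.2, -1.5]
opening: 0.015
grip_force: 30.0
```

>>> apply_moves --motion '[[[1,0.3,-0.05,0,0,0,0],[1,0.6,-0.1,0,0,0,0],[1,0.9,-0.2,0,0,0,0],[1,1,-0.2,0,0,0,0]]]'

```text
t: 6.87
tool_pos: [0.6032, 0.2427, 0.0733]
tcp_rot: [-0.001, 0.696, 0.718, 0.0]
ft_force: [-0.3, 0.2, -1.1]
opening: 0.0152
grip_force: 30.0
```

>>> apply_moves --motion '[[[1,0.3,-0.1,0,0,0,-0.1],[1,0.6,-0.2,0,0,0,-0.2],[1,0.9,-0.25,0,0,0,-0.27],[1,1,-0.25,0,0,0,-0.27],[1,1,-0.25,0,0,0,-0.27],[1,1,-0.25,0,0,0,-0.27]]]'

```text
t: 7.37
tool_pos: [0.5836, 0.3159, 0.0735]
tcp_rot: [0.001, 0.646, 0.763, -0.0]
ft_force: [-0.7, -0.7, -2.1]
opening: 0.0151
grip_force: 30.0
```

```bash
python3 - <<'E'
from h import *
t=snap('top','t3.png')[190:310,110:330]; cv2.imwrite('pics/t3c.png',cv2.resize(t,None,fx=3,fy=3,interpolation=cv2.INTER_CUBIC))
s=sensors.observe();Rm=rot(s['tcp_rot']).as_matrix();print(s['tool_pos'],s['ft_force'],s['opening']);print(Rm.round(3))
C=np.array([.589,.273,.02]);v=np.array([-.17,.985,0])
print(plane('scene',[[381.7,233.3]],.08))
E
```

```text
[0.58384114 0.31485228 0.07354247] [-0.22802832 -1.07865634 -1.769237  ] 0.015447024336022245
[[-0.164  0.986  0.001]
 [ 0.986  0.164 -0.002]
 [-0.002  0.    -1.   ]]
[[ 0.64949265 -0.06897677  0.08      ]]
```

View pics/t3c.png

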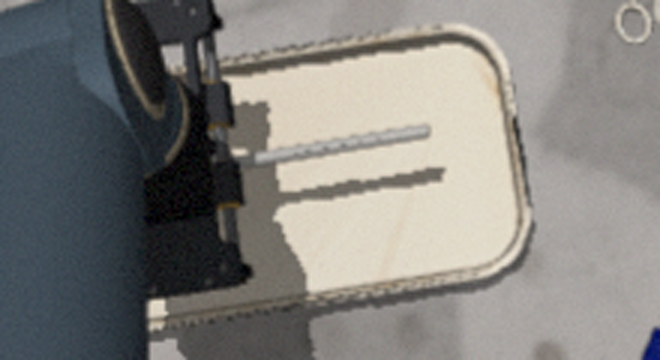

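The top view shows the rod lined up with the tray and its tip at crop (428,130), inside the tray. I'll tilt the tip down slightly and lower it.

>>> apply_moves --motion '[[[1,0,0,0.15,0,0.06,0],[1,0,0,0.3,0,0.12,0],[1,0,0,0.45,0,0.18,0],[1,0,0,0.52,0,0.18,0],[1,0,0,0.58,0,0.18,0],[1,0,0,0.6,0,0.18,0],[1,0,0,0.6,0,0.18,0]]]'

```text
t: 8.0
tool_pos: [0.5828, 0.3176, 0.0255]
tcp_rot: [-0.036, 0.645, 0.763, 0.03]
ft_force: [-0.4, 0.3, 0.2]
opening: 0.0152
grip_force: 30.0
```

>>> apply_moves --motion '[[[1,0,0,0.03,0,0,0],[1,0,0,0.05,0,0,0],[1,0,0,0.07,0,0,0],[1,0,0,0.07,0,0,0],[1,0,0,0.07,0,0,0]]]'

```text
t: 8.42
tool_pos: [0.5824, 0.3185, 0.02]
tcp_rot: [-0.036, 0.644, 0.763, 0.03]
ft_force: [-0.4, 0.3, -1.9]
opening: 0.0152
grip_force: 30.0
```

>>> apply_moves --motion '[[[1,0,0,0.02,0,0,0],[1,0,0,0.03,0,0,0],[1,0,0,0.03,0,0,0],[1,0,0,0.03,0,0,0]]]'

```text
t: 8.75
tool_pos: [0.5824, 0.3185, 0.0175]
tcp_rot: [-0.036, 0.645, 0.763, 0.03]
ft_force: [-0.3, -0.1, -1.1]
opening: 0.015
grip_force: 30.0
```

>>> apply_moves --motion '[[[1,0,0,0.02,0,0,0],[1,0,0,0.02,0,0,0],[1,0,0,0.02,0,0,0]]]' --newtons 5

```text
t: 9.0
tool_pos: [0.5824, 0.3186, 0.0159]
tcp_rot: [-0.036, 0.645, 0.763, 0.03]
ft_force: [0.8, -0.3, -0.7]
opening: 0.0159
grip_force: 5.0
```

>>> apply_moves --motion '[[[0.6,0,0,0,0,0,0],[0.57,0,0,0,0,0,0],[0.54,0,0,0,0,0,0],[0.5,0,0,0,0,0,0],[0.4,0,0,0,0,0,0],[0.2,0,0,0,0,0,0],[0,0,0,0,0,0,0],[0,0,0,0,0,0,0],[0,0,0,0,0,0,0],[0,0,0,0,0,0,0]]]'

```text
t: 9.83
tool_pos: [0.5825, 0.3186, 0.016]
tcp_rot: [-0.036, 0.645, 0.763, 0.03]
ft_force: [0.5, 0.1, 0.2]
opening: 0.0424
grip_force: 0.0
```

>>> apply_moves --motion '[[[0,0,0,-0.15,0,0,0],[0,0,0,-0.4,0,0,0],[0,0,0,-0.8,0,0,0],[0,0,0,-1,0,0,0],[0,0,0,-1,0,0,0]]]'

```text
t: 10.25
tool_pos: [0.5869, 0.3117, 0.1012]
tcp_rot: [-0.034, 0.645, 0.763, 0.035]
ft_force: [0.1, -0.7, -0.3]
opening: 0.0437
grip_force: 0.0
```

>>> apply_moves --motion '[[[0,0.5,0,-0.5,0,0,0],[0,1,0,-1,0,0,0],[0,1,0,-1,0,0,0],[0,1,0,-1,0,0,0]]]'

```text
t: 10.58
tool_pos: [0.5718, 0.39, 0.1888]
tcp_rot: [-0.037, 0.642, 0.765, 0.036]
ft_force: [-0.7, 1.6, 0.9]
opening: 0.0436
grip_force: 0.0
```

>>> apply_moves --motion '[[[0,0.5,0,0,0,0,0],[0,1,0,0,0,0,0],[0,1,0,0,0,0,0],[0,1,0,0,0,0,0]]]'

```text
t: 10.92
tool_pos: [0.5559, 0.4639, 0.1892]
tcp_rot: [-0.037, 0.642, 0.765, 0.03]
ft_force: [-0.7, -1.3, -0.7]
opening: 0.0435
grip_force: 0.0
```

```bash
python3 - <<'E'
from h import *
t=snap('top','t4.png')[190:310,110:370]; s=snap('scene','s4.png')[140:340,110:410]
cv2.imwrite('pics/f.png',np.vstack([cv2.resize(t,(600,277),interpolation=cv2.INTER_CUBIC),cv2.resize(s,(600,320*600//600),interpolation=cv2.INTER_CUBIC)]))
E
```

```text
(no output)
```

View pics/f.png

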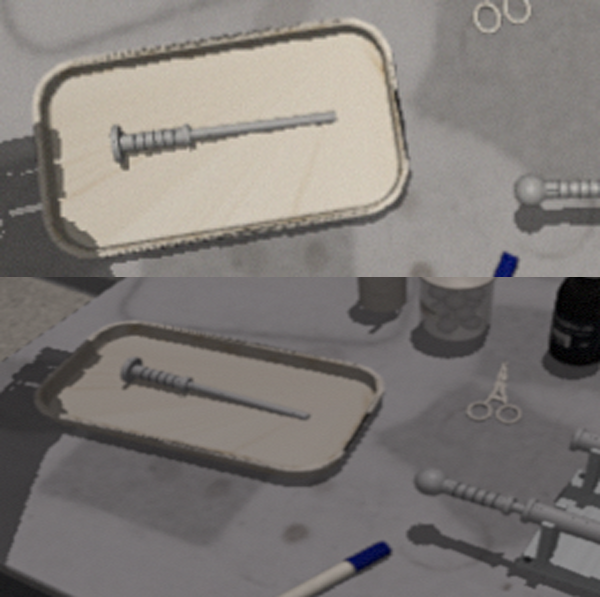

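The rod lies lengthwise in the middle of the tray: disc at (118,143), tip at (335,117), tray about (35–408). The ball rod hasn't moved and the gripper is clear, so I'm handing in.

```bash
python3 -c "
from station import env
print(env.finish_job())"
```

```text
the job is handed in; nothing more can be done
None
```

I drew the disc rod fully out of its sleeve and laid it lengthwise in the middle of the tray, left the ball rod where it was, and handed the job in at about 11 s; no verdict came back.

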